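# Pack the handheld reader under the scanner arm

### The job

Swing the scanner arm aside until its head is at least a hand's breadth clear of the open carrier case, then take the longer of the two handsets from the sloping dock and lay it gently (do not drop it) flat on the floor of the case, screen up. Shut the lid of the case fully, and only then swing the scanner arm back so that its window is centred over the white label on the lid. Leave the shorter handset in the dock and the tissue box, cup and jar where they are.

Things in the scene. Friction and masses are not known exactly. Their poses are not given: they have to be found in the camera images.
- case: beige open-topped carrier case, 175 (x) x 180 (y) x 60 mm high outside, walls and floor 5 mm thick; fixed. Origin at the centre of its underside, z up, x towards the hinge side.
- lid (a joint): hinge of the case's lid (beige plate 8 mm thick, as large as the case, hinged on the case's +x rim): 0 is shut flat on the rim, grows as it opens upward, about 1.57 is upright; it starts open and the stiff hinge stays where it is left.
- lid_hinge (a point): point on the lid's hinge line, at the middle of the case's +x rim; the hinge line runs along the case's y axis.
- lid_handle (a point): centre of the black knob on the outer (upper, when shut) face of the lid near its free edge; the knob stands about 35 mm off the lid.
- label (a point): centre of the white paper label (56 x 80 mm) on the outer face of the lid, 12 mm from the lid's centre on the hinge side.
- post: fixed round steel post (30 mm thick, about 245 mm high) on a 110 x 100 mm foot, beyond the case to its right; the scanner arm turns about its vertical axis. Origin under the post's axis, at the table.
- boom (a joint): hinge of the scanner arm about the post (rad). The arm is level, 285 mm from the post's axis to its head, its underside 250 mm over the table; it starts over the case; growing values turn it anticlockwise seen from above, off the case and towards the robot; limits -1.9 and 0.9. Stiff enough to stay where it is left.
- scan_grip (a point): middle of the grip: an upright black round peg, 24 mm thick and 52 mm long, on top of the scanner head; this point is 22 mm below its top and 28 mm above the top of the head.
- scan_window (a point): centre of the dark window in the underside of the scanner head, 250 mm above the table, straight below the grip. The head is grey, 95 mm along the arm x 66 mm across x 36 mm high.
- dock: white two-bay dock, 200 x 175 mm foot; fixed. Origin at the centre of its underside on the table, x points uphill. Two sloping rests, 34 mm wide, lie 60 mm to either side of its x axis, rising at 30 degrees towards +x, each with a low lip at the foot. The foot of each slope's surface is at x = -70 mm, z = 34 mm.
- reader: the longer handset: grey block 130 long x 50 wide x 30 mm thick with a dark screen and keys on its upper face, about 0.2 kg. It starts lying on one of the dock's two slopes, screen outward. Origin at the middle of the lower edge of its underside (the end that stands on the lip): x runs along its length, z out of the screen face.
- reader_mid (a point): centre of the longer handset's block (65 mm from its end, 15 mm from its underside).
- pager: the shorter handset, 85 x 50 x 30 mm, same make and colour, lying in the other bay of the dock; frame as for the longer one. A bystander.
- tissues: cardboard tissue box 120 x 230 x 85 mm, origin at the centre of its underside. A bystander.
- cup: red cup, 84 mm wide, 85 mm high, origin under its centre. A bystander.
- jar: closed round jar, 72 mm wide, 90 mm high, origin under its centre. A bystander.
Mind the look-alikes: they are no part of the job. Leave any brown or purple look-alike of the reader alone.

How it is judged (in metres and radians):
On the way, in this order (a step that is already met when the one before it is completed fails the run):
1. the scanner arm is swung clear: its head's centre at least 0.17 m (horizontally) from the centre of the case, while the longer handset is still in the dock (horizontal distance between scan_window and case above 0.17 m and distance of reader_mid from where it was at the start of the episode below 0.03 m), for 0.2 s.
2. the longer handset lies flat on the floor of the case, screen up, let go (x of reader_mid in the frame of case between -0.06 and 0.06 m and y of reader_mid in the frame of case between -0.06 and 0.06 m and z of reader_mid in the frame of case below 0.026 m and angle between reader's own z axis and vertical below 0.12 rad and contact force between the fingers and reader below 0.1 N), for 0.2 s.
3. the lid is fully shut (within 0.05 rad) while the scanner arm is still clear (value of joint lid below 0.05 rad and horizontal distance between scan_window and case above 0.12 m), for 0.2 s.
4. the scanner window is over the label, within 35 mm (horizontal distance between scan_window and label below 0.035 m), for 0.2 s.
At the end, for the whole second after the job is handed in: The longer handset lies at rest, flat (within 0.12 rad) and screen up, on the floor of the case; the lid is shut to within 0.05 rad; the scanner window stands within 35 mm horizontally of the centre of the label on the lid (x of reader_mid in the frame of case between -0.06 and 0.06 m and y of reader_mid in the frame of case between -0.06 and 0.06 m and z of reader_mid in the frame of case below 0.026 m and angle between reader's own z axis and vertical below 0.12 rad and linear speed of reader below 0.03 m/s and value of joint lid below 0.05 rad and horizontal distance between scan_window and label below 0.035 m and distance of reader_mid from where it was at the start of the episode above 0.1 m); the robot touches nothing.
It fails at once if the longer handset is dropped (it moves faster than 0.7 m/s with no finger touching it) (linear speed of reader above 0.7 m/s and contact force between the fingers and reader below 0.05 N).
It fails at once if the shorter handset is moved by more than 25 mm (distance of pager from where it was at the start of the episode above 0.025 m).
It fails at once if the tissue box, cup or jar is moved by more than 40 mm (distance of any of tissues, cup, jar from where it was at the start of the episode above 0.04 m).
It also fails if it takes over 72 s, if anything falls off the work surface, if the arm or the gripper's body presses on something with over 40 N, if the wrist force passes 120 N, or if a joint passes its speed limit or range.

### The arm

A 6-joint arm with a two-finger parallel gripper is mounted at the origin on the work surface. World frame = base frame: x ahead of the robot, y to its left, z up, the work surface at z = 0. Lengths are in mm, angles in rad, forces in N, time in s.
With the tool pointing down it reaches from about 300 to 775 mm from the base axis. Payload 14.6 kg.
Tool frame: the origin (TCP) lies on the centre line of the jaws, within the pads' length; the fingertips stand 8 mm ahead of it and the grasp point (between the pads) lies 11 mm behind it; z points along the fingers, y is the direction in which the jaws open and shut (so a half turn about z gives the same grasp; the last joint's range is limited). The gripper opens to 94 mm and grips with 3 to 60 N. Pads are 16 mm wide; open, the fingers measure 119 mm over their backs; the gripper's body (75 mm by 177 mm) begins 78 mm behind the grasp point.
Start: joints at [-1.342, 0.3, 1.521, -0, 1.321, -0.067], TCP at [160.321, -526.105, 213.446] pointing down, gripper open.
Joint ranges: [-3.03, 3.03], [-0.79, 2.21], [0.23, 2.52], [-1.04, 4.18], [0, 3.07], [-2.55, 2.55]. Speed limits (rad/s): [2.22, 2.22, 2.57, 3.14, 3.14, 3.14].

### API

Orientations are given as [roll, pitch, yaw] about the fixed x, y, z axes, in that order (R = Rz(yaw) Ry(pitch) Rx(roll)).
In Python, from cell import read_state, cams, manip gives the robot as it stands.
- The arm moves only by the shell command python3 -m handwheel 'ROWS' [OPENING] [FORCE]. ROWS is JSON, a list of rows, each a list of 4 numbers: the shift along the tool's x, y, z in m, then the turn about the tool's z in degrees. In form: [[dx, dy, dz, turn], ...]. A call has 1 to 5 rows; each row is the pose to reach, as a shift and turn from the pose measured when the call began, along the tool's axes at that moment; what a row does not reach only later rows make up. A row lasts 1/8 s, in which the tool goes at most 62.5 mm and 10.7 degrees, less where a joint would pass 70% of its speed; a pose out of reach is approached as far as the arm can. A call with a gripper value outside its range is refused whole. OPENING is the closure, from 0 (fully open) to 1 (shut), set as the call begins (- or left out, the last holds). The fingers move at their own pace and stop on an object; FORCE is the grip in N (left out, the last holds). Time passes only in rows, so rows that repeat a pose let the fingers close. It gives the time, the measured TCP pose, the force and the opening at its end, in the units of the state.
- read_state(): the state, without advancing time (a new reading comes with each control period).
- cams.camera(name): name is "side" or "top"; returns the picture (480x640x3 uint8, red, green, blue); there is no depth.
- cams.get_calibration(name): a dict with "vertical_fov" (degrees; the focal length in pixels is half the picture's height over the tangent of half this angle, whatever the lens; pixels are square), "cx", "cy" (the principal point, pixels), "R" (3x3) and "t" (3): a world point X has camera coordinates R X + t. Camera axes: x right, y down, z forward; pixel columns grow to the right and rows downward; lengths in mm; the calibration is good to about 2 mm. A picture is of the moment at which its call begins. get_calibration takes no time and is no camera call.
- manip.sign_off(): hands the job in, once; it reports no verdict.
The state is a dict: "clock": time; "joints": joint angles; "qd": joint speeds; "effort": joint torques, N m; "eef_pos": TCP position; "eef_rot": TCP orientation; "wrist_force": force on the tool from outside, world axes, zero at the start; "moment": the same for the moment, N m; "finger_gap": finger opening in mm.
Only numpy, scipy, OpenCV 4.12 (cv2) and the standard library are available. Lean on these libraries where they do the work, as an engineer would, in place of code of your own. Each camera call takes 0.05 s, during which the arm holds its last target. There are 200 camera calls.

## Working session

There is one attempt and no reset: what is moved stays moved. The work goes in short steps, Python scripts to look and compute and a shell command to move; the robot and the scene stay as the last step left them, time stands still between calls to the robot, and variables do not carry over. Pictures are saved under pics/ and viewed, about 8 in all and at most 12, crops included, and the job is handed in when it is done.

```bash
ls; mkdir -p pics
python3 - <<'E'
from cell import read_state,cams,manip
import cv2,numpy as np
for n in("side","top"):
    cv2.imwrite(f"pics/{n}0.png",cams.camera(n)[:,:,::-1]); c=cams.get_calibration(n); print(n,c)
print(read_state())
E
```

```text
pics
side {'vertical_fov': 52.50088333490115, 'cx': 320.52430103759383, 'cy': 249.54277268384914, 'R': array([[ 0.89888119, -0.43818014, -0.00328078],
       [-0.24674574, -0.49995772, -0.8301559 ],
       [ 0.36211758,  0.74702105, -0.55752167]]), 't': array([-427.69575471,  315.60125459, 1428.19303129])}
top {'vertical_fov': 50.72761151806975, 'cx': 317.14013004457104, 'cy': 239.81048030253982, 'R': array([[-0.01990026, -0.9997033 ,  0.01404582],
       [-0.98210207,  0.01691427, -0.18758848],
       [ 0.18729525, -0.01752749, -0.98214728]]), 't': array([  48.2835975 ,  527.4238602 , 1519.89291664])}
{'clock': 0.1, 'joints': array([-1.34159566e+00,  3.00409765e-01,  1.52151344e+00, -1.86493119e-05,
        1.32072035e+00, -6.66060209e-02]), 'qd': array([-2.09523091e-04, -1.37503720e-03, -1.42366200e-03, -4.90886326e-05,
        5.76579915e-04,  3.13938992e-04]), 'effort': array([-3.67060784e-05, -5.32647943e+01, -3.53287590e+01,  7.08615454e-02,
        2.34680978e-02, -6.46499166e-05]), 'eef_pos': array([ 160.26822211, -525.88960951,  212.94858873]), 'eef_rot': array([-3.14054287e+00, -5.19206736e-05,  2.95811289e-01]), 'wrist_force': array([0.27453624, 0.05004249, 0.06671359]), 'moment': array([-0.01878057, -0.00182849, -0.03978345]), 'finger_gap': 93.86045770917195}
```

View pics/top0.png

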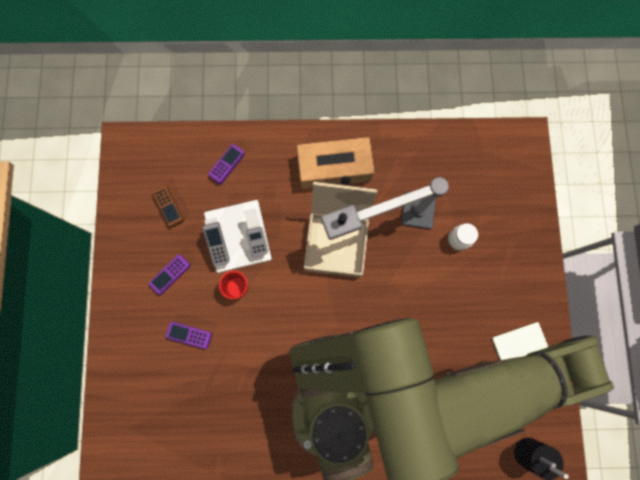

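View pics/side0.png

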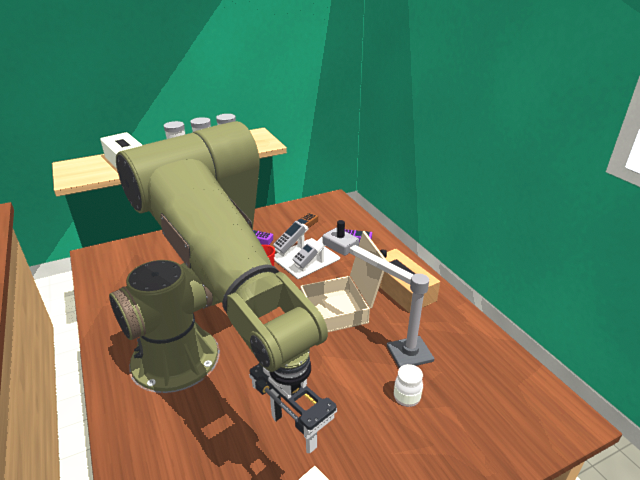

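Seen so far. Top: grey long handset in the dock's left bay (215,243), short one at (256,240), case (336,245), scanner grip (342,219), post (440,187), cup (233,285), tissue box (335,160), jar (462,237). Look-alikes: brown (168,207), purple (226,163), (169,275), (189,335). The long grey one in the dock is the reader.

```bash
cat > h.py <<'E'
from cell import read_state,cams,manip
import cv2,numpy as np
from scipy.spatial.transform import Rotation as Ro
def cal(n):
    c=cams.get_calibration(n); f=240/np.tan(np.radians(c["vertical_fov"]/2))
    return np.array([[f,0,c["cx"]],[0,f,c["cy"]],[0,0,1]]),c["R"],c["t"]
def proj(n,X):
    K,R,t=cal(n); p=(np.atleast_2d(X)@R.T+t)@K.T; return p[:,:2]/p[:,2:]
def back(n,uv,z):
    K,R,t=cal(n); d=R.T@np.linalg.solve(K,[*uv,1]); o=-R.T@t; return o+d*(z-o[2])/d[2]
def tri(uvt,uvs):
    P=[K@np.c_[R,t] for K,R,t in(cal("top"),cal("side"))]
    X=cv2.triangulatePoints(P[0],P[1],np.array(uvt,float),np.array(uvs,float)); return (X[:3]/X[3]).ravel()
def crop(n,name,x,y,w,h,s,marks=()):
    im=cams.camera(n)[:,:,::-1].copy(); im=cv2.resize(im[y:y+h,x:x+w],None,fx=s,fy=s,interpolation=cv2.INTER_CUBIC)
    for m in marks:
        u=(proj(n,m)[0]-[x,y]+.5)*s; cv2.drawMarker(im,tuple(int(a) for a in u),(0,255,0),0,10,1)
    cv2.imwrite(f"pics/{name}.png",im)
def intool(p,yaw=None):
    s=read_state(); R=Ro.from_euler("xyz",s["eef_rot"]).as_matrix(); return R.T@(np.array(p)-s["eef_pos"]),s
E
python3 - <<'E'
from h import *
print("base",proj("side",[[0,0,0],[160.3,-526,213]]))
print("grip tri",tri([342,217],[341,228]),"post tri",tri([440,186],[418,281]))
a=cams.camera("top")[:,:,::-1][130:300,190:390]; b=cams.camera("side")[:,:,::-1][205:345,250:450]
a=cv2.resize(a,None,fx=4,fy=4,interpolation=2); cv2.imwrite("pics/t1.png",a[:600])
cv2.imwrite("pics/t1.png",cv2.resize(cams.camera("top")[:,:,::-1][140:290,195:385],None,fx=4,fy=4,interpolation=2))
cv2.imwrite("pics/s1.png",cv2.resize(b,None,fx=4,fy=4,interpolation=2))
E
```

```text
base [[174.78528848 357.08514293]
 [293.64770275 430.41534253]]
grip tri [535.61498205 -21.94327341 311.23519328] post tri [ 624.94981911 -292.54105223  272.34828267]
```

View pics/t1.png

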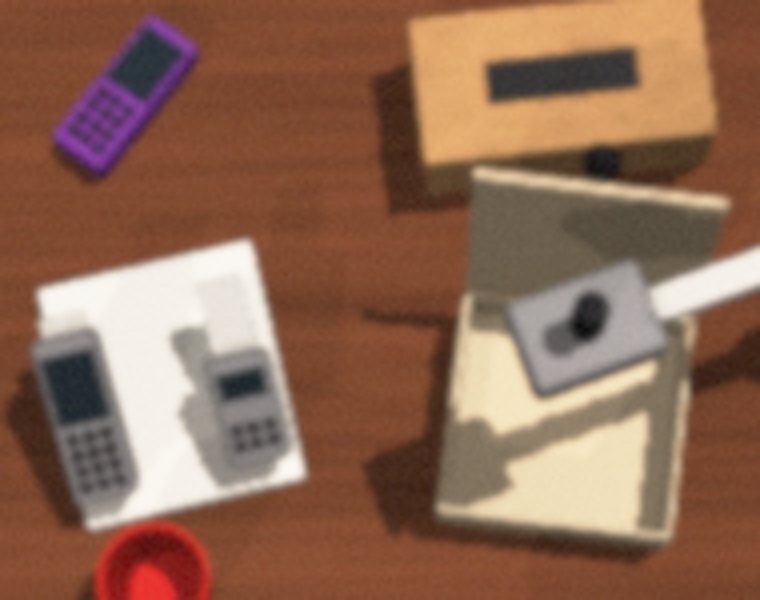

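View pics/s1.png

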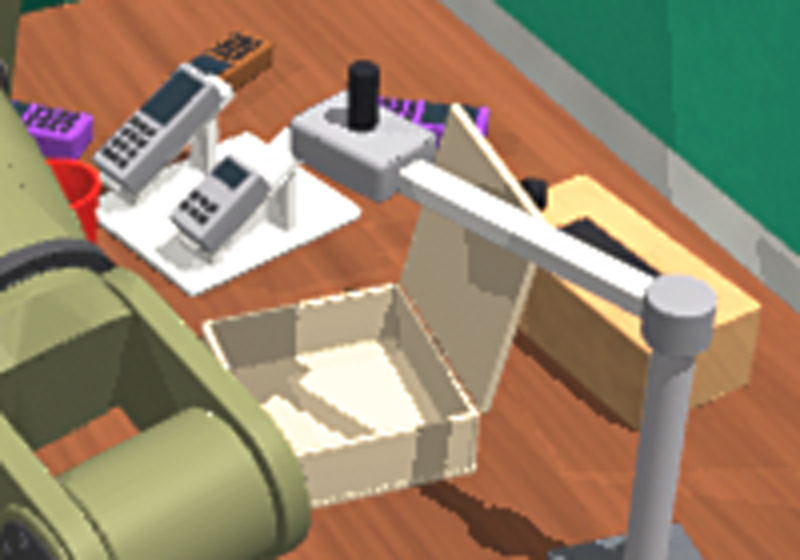

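```bash
cat > fit.py <<'E'
from h import *
from scipy.optimize import least_squares as LS
T=lambda x,y:(195+x/4-.4,140+y/4-.4); S=lambda x,y:(250+x/4-.4,205+y/4-.4)
def tf(p,X):
    c,s=np.cos(p[2]),np.sin(p[2]); X=np.atleast_2d(X).astype(float); return np.c_[p[0]+c*X[:,0]-s*X[:,1],p[1]+s*X[:,0]+c*X[:,1],X[:,2]]
def fit(f,p0,obs):
    def r(p): return np.concatenate([proj(n,f(p,k))[0]-uv for n,k,uv in obs])
    q=LS(r,p0,x_scale=[10,10,.1]+[1]*(len(p0)-3)); print(np.round(q.x,3),"res",np.round(q.fun.reshape(-1,2),1).tolist()); return q.x
a,b=87.5,90
def fc(p,k):
    sx,sy,l=k
    if not l: return tf(p,[sx*a,sy*b,60])
    th=p[3]; return tf(p,[a-175*np.cos(th),sy*b,60+175*np.sin(th)])
case=fit(fc,[450,0,0,1.6],[("top",(-1,1,0),T(438,517)),("top",(-1,-1,0),T(670,536)),("top",(1,-1,0),T(693,318)),("top",(1,1,0),T(465,293)),
 ("side",(-1,1,0),S(205,326)),("side",(1,1,0),S(398,285)),("side",(1,-1,0),S(478,412)),
 ("top",(1,1,1),T(473,168)),("top",(1,-1,1),T(730,202)),("side",(1,1,1),S(455,103)),("side",(1,-1,1),S(537,232))])
def fd(p,k): return tf(p,[k[0]*100,k[1]*87.5,p[3]])
dock=fit(fd,[450,300,0,8],[("top",(-1,1),T(90,530)),("top",(-1,-1),T(306,480)),("top",(1,-1),T(249,239)),("top",(1,1),T(37,290)),
 ("side",(1,-1),S(360,210)),("side",(-1,-1),S(195,290)),("side",(1,1),S(250,131))])
mid=tf(dock,[-21.2,60,79.5])[0]
up=np.array([np.cos(np.pi/6),0,.5]);nn=np.array([-.5,0,np.cos(np.pi/6)])
for e,n in((0,"low"),(130,"top")):
    P=tf(dock,np.array([-70,60,34])+e*up+30*nn)[0]; print(n,P.round(1),(proj("top",P)[0]-[195,140])*4,(proj("side",P)[0]-[250,205])*4)
print("reader_mid",mid)
lab=tf(case,[12,0,68])[0]; print("label shut",lab)
grip=tri([342,217],[341,228]); post=tri([440,186],[418,281])
# crop: grip top t(593,305) s(364,68), z=336; post
print("grip",back("top",T(595,303),336),back("side",S(363,66),336),"ref post top",post)
for n,uv,z in(("cup",(233,283),85),("jar",(462,234),90),("tis",T(563,75),85)): print(n,back("top",uv,z))
E
python3 fit.py
```

```text
[ 5.13673e+02 -2.04220e+01 -1.40000e-01  1.81800e+00] res [[-0.3, -0.9], [0.4, 1.5], [0.5, 0.4], [0.0, -0.3], [-0.9, -1.3], [0.3, -1.0], [0.8, 0.2], [0.0, 1.6], [-0.3, 0.8], [-0.0, 0.0], [2.5, -1.7]]
[5.54186e+02 2.91584e+02 2.26000e-01 9.56600e+00] res [[-0.4, 0.4], [0.1, -0.5], [0.3, 0.2], [-0.1, 0.1], [0.9, -0.2], [-0.3, 0.0], [-0.2, 0.2]]
low [457.9 331.1  60. ] [106.2190562  493.92519872] [108.37528041 164.50372733]
top [567.6 356.2 125. ] [ 59.28220676 335.01538491] [203.44061977  65.08611625]
reader_mid [520.10253941 345.3216666   79.5       ]
label shut [525.55455094 -22.10198885  68.        ]
grip [535.93293657 -24.49042322 336.        ] [530.10094871 -22.77120873 336.        ] ref post top [ 624.94981911 -292.54105223  272.34828267]
cup [395.0700399  291.87837407  85.        ]
jar [ 530.90853636 -401.20321699   90.        ]
tis [779.73514175 -22.98012087  85.        ]
```

Residuals are 1–2 px, and the boom radius comes out at 284 mm against the given 285. The reader is the long grey one at about (520,345). First move: over the scanner grip.

```bash
cat > go.py <<'E'
import sys,json; from h import *
# waypoints x,y,z,yaw(optional) world mm -> tool shifts
s=read_state(); R=Ro.from_euler("xyz",s["eef_rot"]).as_matrix(); print("at",s["eef_pos"].round(1),s["eef_rot"].round(3),"q",s["joints"].round(2),"t",round(s["clock"],2),"gap",round(s["finger_gap"],1),"F",s["wrist_force"].round(1))
for w in json.loads(sys.argv[1]):
    d=R.T@(np.array(w[:3])-s["eef_pos"])/1000; t=-np.degrees(w[3]-s["eef_rot"][2]) if len(w)>3 else 0
    print(d.round(3).tolist(),round(t,1),"norm",round(np.linalg.norm(d),3))
E
python3 go.py '[[200,-475,340],[533,-23.5,380],[533,-23.5,303]]'
```

```text
at [ 160.3 -526.   213.2] [-3.141 -0.     0.296] q [-1.34  0.3   1.52 -0.    1.32 -0.07] t 0.25 gap 94.1 F [ 0.5 -0.2  1.4]
[0.053, -0.037, -0.127] 0 norm 0.142
[0.503, -0.372, -0.167] 0 norm 0.647
[0.503, -0.372, -0.09] 0 norm 0.632
```

```bash
python3 -m handwheel '[[0.01,-0.01,-0.06,0],[0.025,-0.02,-0.11,0],[0.06,-0.045,-0.145,0],[0.105,-0.08,-0.165,0],[0.155,-0.115,-0.167,0]]' 0 && python3 -m handwheel '[[0.05,-0.037,0,0],[0.1,-0.074,0,0],[0.15,-0.111,0,0],[0.2,-0.148,0,0],[0.25,-0.185,0,0]]' && python3 go.py '[[533,-23.5,380],[533,-23.5,303]]'
```

```text
clock: 0.88
eef_pos: [275.8, -369.7, 381.6]
eef_rot: [3.14, -0.001, 0.295]
wrist_force: [0.8, -0.0, -0.4]
finger_gap: 94.0
clock: 1.5
eef_pos: [462.0, -118.1, 381.6]
eef_rot: [3.14, -0.001, 0.295]
wrist_force: [-0.7, -0.2, 1.1]
finger_gap: 93.9
at [ 462.  -118.1  381.6] [ 3.14e+00 -1.00e-03  2.95e-01] q [-0.33  0.06  1.42 -0.    1.66  0.95] t 1.5 gap 93.9 F [-0.7 -0.2  1.1]
[0.095, -0.07, 0.002] 0 norm 0.118
[0.095, -0.07, 0.079] 0 norm 0.142
```

```bash
python3 -m handwheel '[[0.045,-0.035,0.0,0],[0.095,-0.07,0.002,0],[0.095,-0.07,0.002,0]]'
python3 - <<'E'
from h import *
s=read_state();p=s["eef_pos"]
print(p)
crop("side","s2",260,130,180,130,4,[p,p+[0,0,-78]])
E
```

```text
clock: 1.88
eef_pos: [533.8, -20.7, 378.2]
eef_rot: [3.141, 0.001, 0.299]
wrist_force: [-1.7, -0.8, -0.7]
finger_gap: 93.7
[533.77861116 -20.66721367 378.16302241]
```

View pics/s2.png

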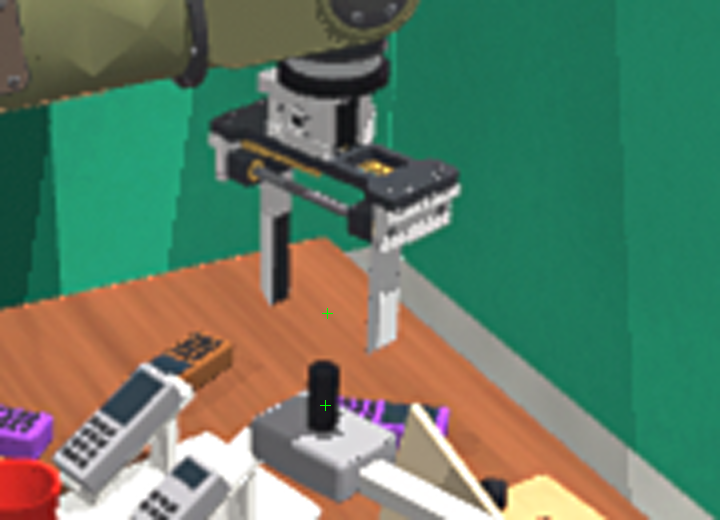

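The picture shows the peg at (323,395), centred under the jaws at (325,325). I'll descend and close gently.

```bash
python3 -m handwheel '[[0,0,0.04,0],[0,0.002,0.075,0],[0,0.002,0.075,0]]' && python3 -m handwheel '[[0,0,0,0],[0,0,0,0],[0,0,0,0],[0,0,0,0],[0,0,0,0]]' 1 15
python3 - <<'E'
from h import *
s=read_state();p=s["eef_pos"];print(p,s["finger_gap"],s["wrist_force"])
c=np.array([625,-292])
for d in (0,7,14,21,28,35,42,45):
    v=p[:2]-c; a=np.arctan2(v[1],v[0])+np.radians(d); r=np.hypot(*v); w=[*(c+r*np.array([np.cos(a),np.sin(a)])),p[2]]
    print(d,np.round(w,0),(intool(w)[0]/1000).round(3).tolist(),np.hypot(*(np.array(w[:2])-[513.7,-20.4])).round(0))
print(r)
E
```

```text
clock: 2.3
eef_pos: [532.5, -25.4, 302.3]
eef_rot: [3.141, 0.004, 0.296]
wrist_force: [-0.6, 0.2, 0.2]
finger_gap: 94.3
clock: 2.92
eef_pos: [532.5, -25.3, 302.4]
eef_rot: [3.141, 0.004, 0.296]
wrist_force: [-0.1, -0.5, 0.6]
finger_gap: 47.3
[532.47461558 -25.32441151 302.42183246] 47.28232419538746 [-0.13761112 -0.49169414  0.56873237]
0 [532. -25. 302.] [0.0, -0.0, -0.0] 19.0
7 [501. -39. 302.] [-0.034, 0.003, 0.0] 22.0
14 [471. -56. 302.] [-0.068, 0.011, 0.0] 56.0
21 [443. -76. 302.] [-0.1, 0.023, 0.0] 90.0
28 [ 418. -100.  302.] [-0.131, 0.038, 0.0] 124.0
35 [ 396. -127.  302.] [-0.16, 0.057, 0.001] 158.0
42 [ 378. -156.  302.] [-0.186, 0.08, 0.001] 192.0
45 [ 371. -169.  302.] [-0.196, 0.09, 0.001] 206.0
282.2708207710287
```

```bash
python3 -m handwheel '[[0,0,0,0],[0,0,0,0],[0,0,0,0],[0,0,0,0]]' && python3 -m handwheel '[[-0.017,0.001,0,0],[-0.034,0.003,0,0],[-0.051,0.007,0,0],[-0.068,0.011,0,0],[-0.068,0.011,0,0]]'
```

```text
clock: 3.42
eef_pos: [531.6, -22.2, 302.3]
eef_rot: [-3.136, 0.004, 0.299]
wrist_force: [-9.8, 23.4, 2.4]
finger_gap: 24.1
clock: 4.05
eef_pos: [468.7, -52.7, 302.3]
eef_rot: [-3.134, 0.006, 0.298]
wrist_force: [-4.8, 5.5, -3.2]
finger_gap: 23.8
```

Run:
```python
from h import *
p=read_state()["eef_pos"]; c=np.array([625,-292]); v=p[:2]-c; a0=np.arctan2(v[1],v[0]); print(np.hypot(*v),np.degrees(a0))
for d in (6,12,18,24,30):
    a=a0+np.radians(d); w=[*(c+np.hypot(*v)*np.array([np.cos(a),np.sin(a)])),p[2]]
    print(d,np.round(w,0),(intool(w)[0]/1000).round(3).tolist(),np.hypot(*(np.array(w[:2])-[513.7,-20.4])).round(0))
```

```text
285.80252999836694 123.16130166747176
6 [445. -70. 302.] [-0.028, 0.01, 0.0] 85.0
12 [422. -90. 302.] [-0.055, 0.022, 0.0] 115.0
18 [ 402. -113.  302.] [-0.081, 0.038, 0.0] 145.0
24 [ 385. -137.  302.] [-0.105, 0.056, 0.0] 174.0
30 [ 370. -163.  302.] [-0.127, 0.076, 0.0] 202.0
```

```bash
python3 -m handwheel '[[-0.028,0.01,0,0],[-0.055,0.022,0,0],[-0.081,0.038,0,0],[-0.105,0.056,0,0],[-0.127,0.076,0,0]]' && python3 -m handwheel '[[-0.007,0.008,0,0],[-0.013,0.016,0,0],[-0.013,0.016,0,0]]'
```

```text
clock: 4.68
eef_pos: [366.3, -161.2, 302.1]
eef_rot: [-3.127, 0.012, 0.3]
wrist_force: [-21.4, 14.4, 5.2]
finger_gap: 24.0
clock: 5.05
eef_pos: [356.9, -180.3, 302.1]
eef_rot: [-3.124, 0.016, 0.299]
wrist_force: [-18.7, 6.8, 6.6]
finger_gap: 23.6
```

```bash
python3 -m handwheel '[[0,0,0,0],[0,0,0,0],[0,0,0,0],[0,0,0,0],[0,0,0,0]]' 0 && python3 -m handwheel '[[0,0,-0.02,0],[0,0,-0.06,0],[0,0,-0.1,0],[0,0,-0.1,0]]'
python3 - <<'E'
from h import *
from fit import tf
dock=[554.2,291.6,.226]
g=tf(dock,np.array([-70,60,34])+80*np.array([.866,0,.5])+15*np.array([-.5,0,.866]))[0]
print("axis pt at 80",g)
import subprocess
E
python3 go.py '[[528,346.5,380,0.226],[528,346.5,200,0.226]]'
```

```text
clock: 5.68
eef_pos: [357.0, -180.3, 302.1]
eef_rot: [-3.124, 0.016, 0.299]
wrist_force: [0.5, 0.2, -0.6]
finger_gap: 70.4
clock: 6.18
eef_pos: [359.4, -181.8, 404.3]
eef_rot: [-3.127, 0.013, 0.299]
wrist_force: [1.2, 0.2, -0.3]
finger_gap: 93.9
[ 5.13673e+02 -2.04220e+01 -1.40000e-01  1.81800e+00] res [[-0.3, -0.9], [0.4, 1.5], [0.5, 0.4], [0.0, -0.3], [-0.9, -1.3], [0.3, -1.0], [0.8, 0.2], [0.0, 1.6], [-0.3, 0.8], [-0.0, 0.0], [2.5, -1.7]]
[5.54186e+02 2.91584e+02 2.26000e-01 9.56600e+00] res [[-0.4, 0.4], [0.1, -0.5], [0.3, 0.2], [-0.1, 0.1], [0.9, -0.2], [-0.3, 0.0], [-0.2, 0.2]]
low [457.9 331.1  60. ] [106.2190562  493.92519872] [108.37528041 164.50372733]
top [567.6 356.2 125. ] [ 59.28220676 335.01538491] [203.44061977  65.08611625]
reader_mid [520.10253941 345.3216666   79.5       ]
label shut [525.55455094 -22.10198885  68.        ]
grip [535.93293657 -24.49042322 336.        ] [530.10094871 -22.77120873 336.        ] ref post top [ 624.94981911 -292.54105223  272.34828267]
cup [395.0700399  291.87837407  85.        ]
jar [ 530.90853636 -401.20321699   90.        ]
tis [779.73514175 -22.98012087  85.        ]
axis pt at 80 [532.74416771 348.23228461  86.99      ]
at [ 359.4 -181.8  404.3] [-3.127  0.013  0.299] q [-0.56 -0.1   1.53 -0.    1.73  0.71] t 6.17 gap 93.9 F [ 1.2  0.2 -0.3]
[0.317, -0.455, 0.027] 4.2 norm 0.555
[0.319, -0.452, 0.207] 4.2 norm 0.591
```

```bash
python3 -m handwheel '[[0.035,-0.05,0,1],[0.07,-0.1,0.003,2],[0.105,-0.15,0.006,3],[0.14,-0.2,0.01,4],[0.175,-0.25,0.015,4.2]]' && python3 -m handwheel '[[0.035,-0.05,0.003,0],[0.07,-0.1,0.006,0],[0.105,-0.15,0.01,0],[0.14,-0.2,0.012,0],[0.147,-0.205,0.03,0]]' && python3 go.py '[[533,348,200,0.226],[533,348,84,0.226]]'
```

```text
clock: 6.8
eef_pos: [452.9, 110.9, 389.6]
eef_rot: [-3.128, 0.015, 0.225]
wrist_force: [0.8, -0.6, -0.4]
finger_gap: 93.9
clock: 7.42
eef_pos: [550.3, 347.0, 357.1]
eef_rot: [-3.129, 0.017, 0.228]
wrist_force: [0.4, -0.0, 0.0]
finger_gap: 93.6
at [550.3 347.  357.1] [-3.129  0.017  0.228] q [0.5  0.5  0.92 0.02 1.73 1.84] t 7.42 gap 93.6 F [ 0.4 -0.   0. ]
[-0.014, -0.003, 0.157] 0.1 norm 0.158
[-0.012, -0.001, 0.273] 0.1 norm 0.274
```

```bash
python3 -m handwheel '[[-0.007,-0.001,0.05,0],[-0.014,-0.003,0.11,0],[-0.014,-0.003,0.157,0],[-0.014,-0.003,0.157,0]]'
python3 - <<'E'
from h import *
p=read_state()["eef_pos"]; print(p)
g=np.array([532.7,348.2,87])
a=cams.camera("side")[:,:,::-1]; b=cams.camera("top")[:,:,::-1]; out=[]
for n,im,x,y in(("side",a,250,180),("top",b,180,190)):
    c=cv2.resize(im[y:y+100,x:x+100],None,fx=4,fy=4,interpolation=2)
    for m,col in((p+[0,0,8-16],(0,255,0)),(g,(0,0,255))):
        u=(proj(n,m)[0]-[x,y]+.5)*4; cv2.drawMarker(c,tuple(int(q) for q in u),col,0,10,1)
    out.append(c)
cv2.imwrite("pics/d3.png",np.hstack(out))
E
```

```text
clock: 7.92
eef_pos: [531.4, 346.6, 196.7]
eef_rot: [-3.131, 0.024, 0.228]
wrist_force: [0.3, -0.2, 0.1]
finger_gap: 93.9
[531.39937599 346.61397075 196.67608118]
```

View pics/d3.png

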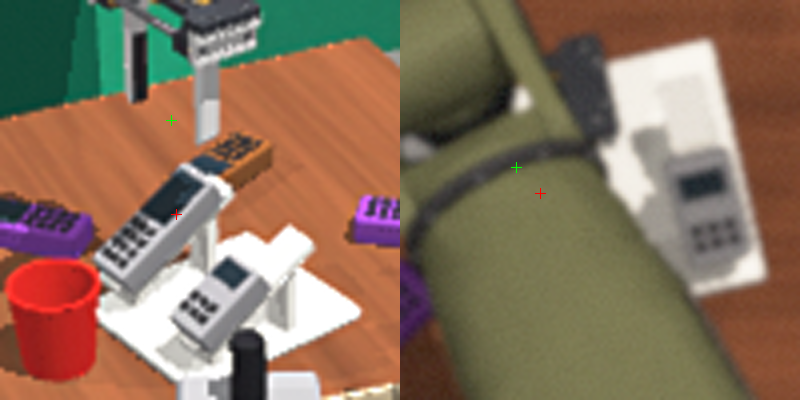

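The reader sits centred under the jaws (red mark on its flank at 177,213) and is still in the dock. Descending.

```bash
python3 go.py '[[532.5,348,84,0.226]]'
```

```text
at [533.4 347.8 202. ] [-3.128  0.015  0.228] q [0.51 0.51 1.26 0.02 1.39 1.85] t 8.03 gap 94.0 F [0.1 0.2 0.5]
[0.001, 0.001, 0.118] 0.1 norm 0.118
```

```bash
python3 -m handwheel '[[0,0,0.04,0],[0,0,0.08,0],[0,0,0.105,0],[0,0.001,0.118,0],[0,0.001,0.118,0]]' && python3 -m handwheel '[[0,0,0,0],[0,0,0,0],[0,0,0,0],[0,0,0,0],[0,0,0,0]]' 1 12 && python3 -m handwheel '[[0,0,0,0],[0,0,0,0]]' && python3 go.py '[]'
```

```text
clock: 8.65
eef_pos: [532.0, 348.0, 85.0]
eef_rot: [-3.128, 0.014, 0.228]
wrist_force: [-0.5, 0.2, 0.6]
finger_gap: 94.5
clock: 9.28
eef_pos: [532.0, 348.1, 85.1]
eef_rot: [-3.128, 0.014, 0.228]
wrist_force: [-0.3, -0.1, 0.4]
finger_gap: 50.4
clock: 9.52
eef_pos: [532.0, 348.1, 85.1]
eef_rot: [-3.128, 0.014, 0.228]
wrist_force: [-0.9, -0.1, 0.9]
finger_gap: 49.8
at [532.  348.1  85.1] [-3.128  0.014  0.228] q [0.51 0.62 1.37 0.02 1.16 1.85] t 9.53 gap 49.8 F [-0.9 -0.1  0.9]
```

```bash
python3 -m handwheel '[[0,0,-0.01,0],[0,0,-0.03,0],[0,0,-0.06,0],[0,0,-0.1,0],[0,0,-0.14,0]]' && python3 go.py '[[523.6,-21.8,210,-0.14]]'
```

```text
clock: 10.15
eef_pos: [534.3, 346.6, 227.9]
eef_rot: [-3.128, 0.013, 0.228]
wrist_force: [0.1, -0.5, -2.6]
finger_gap: 49.9
at [534.3 346.6 227.9] [-3.128  0.013  0.228] q [0.51 0.49 1.22 0.02 1.44 1.85] t 10.15 gap 49.9 F [ 0.1 -0.5 -2.6]
[-0.093, 0.357, 0.014] 21.1 norm 0.369
```

```bash
python3 -m handwheel '[[-0.006,0.025,0,0],[-0.016,0.065,0.003,4],[-0.028,0.11,0.005,8],[-0.04,0.155,0.005,12],[-0.052,0.2,0.005,16]]' && python3 go.py '[[523.6,-21.8,220,-0.14]]'
```

```text
clock: 10.78
eef_pos: [528.5, 138.6, 222.3]
eef_rot: [-3.132, 0.015, -0.054]
wrist_force: [1.5, 0.5, -2.5]
finger_gap: 49.8
at [528.5 138.6 222.3] [-3.132  0.015 -0.054] q [0.18 0.29 1.51 0.01 1.35 1.8 ] t 10.78 gap 49.8 F [ 1.5  0.5 -2.5]
[0.004, 0.16, 0.001] 4.9 norm 0.16
```

```bash
python3 -m handwheel '[[0.001,0.045,0,2],[0.002,0.09,0,4],[0.003,0.13,0,5],[0.004,0.16,0,5],[0.004,0.16,0,5]]'
python3 - <<'E'
from h import *
from fit import tf
p=read_state()["eef_pos"]; print(p)
a=cams.camera("side")[:,:,::-1]; b=cams.camera("top")[:,:,::-1]; out=[]
for n,im,x,y in(("side",a,290,190),("top",b,280,165)):
    c=cv2.resize(im[y:y+130,x:x+130],None,fx=3,fy=3,interpolation=2)
    for m in tf([513.7,-20.4,-.14],[[-87.5,90,60],[-87.5,-90,60],[87.5,-90,60],[87.5,90,60]]):
        u=(proj(n,m)[0]-[x,y]+.5)*3; cv2.drawMarker(c,tuple(int(q) for q in u),(0,255,0),0,10,1)
    out.append(c)
cv2.imwrite("pics/c4.png",np.hstack(out))
E
python3 go.py '[[523.6,-21.8,110,-0.14]]'
```

```text
clock: 11.4
eef_pos: [523.9, -23.0, 222.0]
eef_rot: [-3.133, 0.014, -0.144]
wrist_force: [-0.3, 0.7, -2.5]
finger_gap: 50.1
[ 5.13673e+02 -2.04220e+01 -1.40000e-01  1.81800e+00] res [[-0.3, -0.9], [0.4, 1.5], [0.5, 0.4], [0.0, -0.3], [-0.9, -1.3], [0.3, -1.0], [0.8, 0.2], [0.0, 1.6], [-0.3, 0.8], [-0.0, 0.0], [2.5, -1.7]]
[5.54186e+02 2.91584e+02 2.26000e-01 9.56600e+00] res [[-0.4, 0.4], [0.1, -0.5], [0.3, 0.2], [-0.1, 0.1], [0.9, -0.2], [-0.3, 0.0], [-0.2, 0.2]]
low [457.9 331.1  60. ] [106.2190562  493.92519872] [108.37528041 164.50372733]
top [567.6 356.2 125. ] [ 59.28220676 335.01538491] [203.44061977  65.08611625]
reader_mid [520.10253941 345.3216666   79.5       ]
label shut [525.55455094 -22.10198885  68.        ]
grip [535.93293657 -24.49042322 336.        ] [530.10094871 -22.77120873 336.        ] ref post top [ 624.94981911 -292.54105223  272.34828267]
cup [395.0700399  291.87837407  85.        ]
jar [ 530.90853636 -401.20321699   90.        ]
tis [779.73514175 -22.98012087  85.        ]
[523.87994779 -22.98352423 222.01915954]
at [524.  -21.2 221.7] [-3.133  0.015 -0.141] q [-0.11  0.24  1.57  0.01  1.34  1.6 ] t 11.5 gap 50.2 F [-0.8  0.1 -2.6]
[0.001, 0.002, 0.112] -0.1 norm 0.112
```

View pics/c4.png

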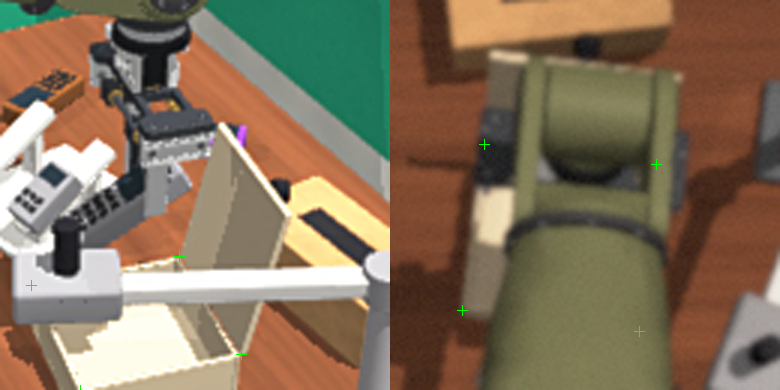

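Reader held, still at about 30°, low end towards the robot. Lowering.

```bash
python3 -m handwheel '[[0,0.001,0.04,0],[0,0.002,0.08,0],[0,0.002,0.115,0],[0,0.002,0.14,0],[0,0.002,0.155,0]]' && python3 -m handwheel '[[0,0,0.004,0],[0,0,0.008,0],[0,0,0.012,0],[0,0,0.016,0],[0,0,0.016,0]]' - 6
```

```text
clock: 12.12
eef_pos: [521.5, -20.6, 66.0]
eef_rot: [-3.133, 0.016, -0.14]
wrist_force: [-0.3, 0.2, -2.2]
finger_gap: 49.7
clock: 12.75
eef_pos: [521.2, -20.4, 49.9]
eef_rot: [-3.133, 0.016, -0.14]
wrist_force: [0.4, -0.2, -2.8]
finger_gap: 50.1
```

```bash
python3 -m handwheel '[[0,0,0.003,0],[0,0,0.006,0],[0,0,0.009,0],[0,0,0.012,0],[0,0,0.012,0]]' && python3 -m handwheel '[[0,0,0.003,0],[0,0,0.006,0],[0,0,0.009,0],[0,0,0.012,0],[0,0,0.012,0]]'
```

```text
clock: 13.38
eef_pos: [520.7, -20.3, 37.5]
eef_rot: [-3.133, 0.017, -0.14]
wrist_force: [0.5, -1.2, -2.1]
finger_gap: 49.9
clock: 14.0
eef_pos: [520.3, -20.1, 25.2]
eef_rot: [-3.133, 0.017, -0.14]
wrist_force: [-0.8, -0.2, -2.3]
finger_gap: 49.9
```

Run:
```python
from h import *
crop("side","s5",285,215,140,110,5)
```

```text
(no output)
```

View pics/s5.png

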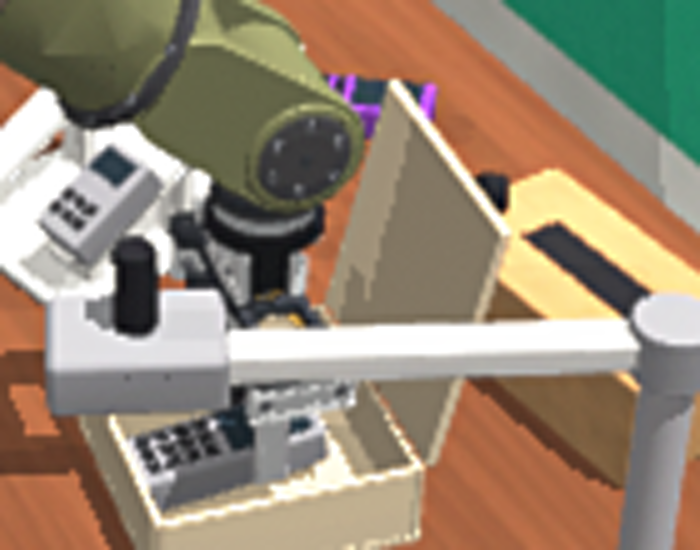

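The reader is pivoting flat in the case, with a slight tilt left. Continuing down.

```bash
python3 -m handwheel '[[0,0,0.002,0],[0,0,0.004,0],[0,0,0.006,0],[0,0,0.007,0],[0,0,0.007,0]]'; python3 -m handwheel '[[0,0,0.001,0],[0,0,0.002,0],[0,0,0.002,0]]'
```

```text
clock: 14.68
eef_pos: [520.1, -20.0, 18.1]
eef_rot: [-3.133, 0.018, -0.14]
wrist_force: [0.7, -0.5, -2.0]
finger_gap: 49.6
clock: 15.05
eef_pos: [520.1, -20.0, 16.1]
eef_rot: [-3.133, 0.018, -0.14]
wrist_force: [0.2, 0.7, -2.2]
finger_gap: 49.9
```

```bash
python3 -m handwheel '[[0,0,0.001,0],[0,0,0.002,0],[0,0,0.002,0]]'; python3 -m handwheel '[[0,0,0,0],[0,0,0,0],[0,0,0,0],[0,0,0,0],[0,0,0,0]]' 0 ; python3 -m handwheel '[[0,0,-0.01,0],[0,0,-0.03,0],[0,0,-0.07,0],[0,0,-0.12,0],[0,0,-0.17,0]]'; python3 go.py '[]'
```

```text
clock: 15.42
eef_pos: [520.5, -19.9, 14.7]
eef_rot: [-3.133, 0.016, -0.14]
wrist_force: [-0.3, 2.0, 6.5]
finger_gap: 50.0
clock: 16.05
eef_pos: [520.5, -19.9, 14.7]
eef_rot: [-3.133, 0.016, -0.14]
wrist_force: [1.1, -0.4, 0.0]
finger_gap: 93.3
clock: 16.68
eef_pos: [522.8, -21.8, 187.0]
eef_rot: [-3.133, 0.016, -0.14]
wrist_force: [0.8, 0.4, -0.3]
finger_gap: 93.9
at [522.8 -21.8 187. ] [-3.133  0.016 -0.14 ] q [-0.12  0.27  1.62  0.01  1.27  1.59] t 16.68 gap 93.9 F [ 0.8  0.4 -0.3]
```

Flat contact was felt (6.5 N), then I let go and lifted. Next, go behind the lid with closed fingers at case y = +40, beside the knob.

```bash
sed -i 's/^case=fit/if __name__=="__main__": case=fit/' fit.py
cat > arc.py <<'E'
from h import *
cs=np.array([513.7,-20.4]); ps=-.14; M=np.array([[np.cos(ps),-np.sin(ps)],[np.sin(ps),np.cos(ps)]])
def W(x,y,z): return [*(cs+M@[x,y]),z]
print("behind hi",(intool(W(165,40,310))[0]/1000).round(3),"lo",(intool(W(165,40,203))[0]/1000).round(3), read_state()["eef_pos"].round(1))
for th in (104,95,85,75,65,55,45,35,25,15,8,3,0):
    t=np.radians(th); C=[87.5-150*np.cos(t)+8*np.sin(t)+8,60+150*np.sin(t)+8*np.cos(t)+8]
    w=W(C[0],40,C[1]); print(th,np.round(w,0),(intool(w)[0]/1000).round(3).tolist())
E
python3 arc.py
```

```text
behind hi [ 0.154 -0.041 -0.125] lo [ 0.156 -0.04  -0.018] [522.8 -21.8 187. ]
104 [657.  -0. 212.] [0.13, -0.04, -0.026]
95 [635.   3. 217.] [0.107, -0.04, -0.031]
85 [609.   7. 218.] [0.081, -0.04, -0.032]
75 [583.  10. 215.] [0.055, -0.04, -0.029]
65 [558.  14. 207.] [0.03, -0.04, -0.02]
55 [535.  17. 195.] [0.007, -0.04, -0.008]
45 [514.  20. 180.] [-0.014, -0.04, 0.008]
35 [497.  22. 161.] [-0.032, -0.04, 0.027]
25 [483.  24. 139.] [-0.045, -0.04, 0.049]
15 [472.  26. 115.] [-0.055, -0.039, 0.074]
8 [468.  26.  97.] [-0.06, -0.039, 0.091]
3 [466.  27.  84.] [-0.061, -0.039, 0.104]
0 [465.  27.  76.] [-0.062, -0.039, 0.112]
```

```bash
python3 -m handwheel '[[0,0,-0.05,0],[0,-0.01,-0.1,0],[0.03,-0.025,-0.13,0],[0.08,-0.04,-0.135,0],[0.13,-0.041,-0.135,0]]' 1 && python3 -m handwheel '[[0.028,0,0,0],[0.032,0,0.0,0],[0.032,0,0.0,0],[0.032,0,0.05,0],[0.032,0,0.09,0]]'
python3 - <<'E'
from h import *
a=cams.camera("side")[:,:,::-1]; b=cams.camera("top")[:,:,::-1]
cv2.imwrite("pics/l6.png",np.hstack([cv2.resize(im[y:y+130,x:x+130],None,fx=3,fy=3,interpolation=2) for im,x,y in((a,290,190),(b,280,165))]))
E
python3 arc.py
```

```text
clock: 17.3
eef_pos: [660.4, -0.0, 322.2]
eef_rot: [-3.132, 0.014, -0.139]
wrist_force: [-0.5, -0.7, 0.9]
finger_gap: 47.5
clock: 17.92
eef_pos: [689.8, -3.3, 231.3]
eef_rot: [-3.132, 0.013, -0.139]
wrist_force: [1.4, -0.7, 0.9]
finger_gap: 0.7
behind hi [-0.008  0.001 -0.082] lo [-0.005  0.002  0.025] [688.8  -3.2 228.3]
104 [657.  -0. 212.] [-0.031, 0.002, 0.017]
95 [635.   3. 217.] [-0.054, 0.002, 0.013]
85 [609.   7. 218.] [-0.08, 0.001, 0.012]
75 [583.  10. 215.] [-0.106, 0.001, 0.015]
65 [558.  14. 207.] [-0.131, 0.002, 0.024]
55 [535.  17. 195.] [-0.154, 0.002, 0.036]
45 [514.  20. 180.] [-0.175, 0.002, 0.052]
35 [497.  22. 161.] [-0.192, 0.002, 0.072]
25 [483.  24. 139.] [-0.206, 0.002, 0.094]
15 [472.  26. 115.] [-0.216, 0.002, 0.118]
8 [468.  26.  97.] [-0.22, 0.002, 0.136]
3 [466.  27.  84.] [-0.222, 0.003, 0.149]
0 [465.  27.  76.] [-0.222, 0.003, 0.157]
```

View pics/l6.png

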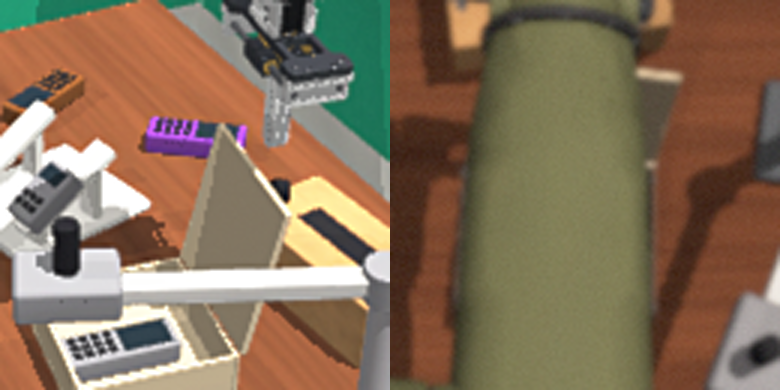

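The reader lies flat, screen up, at (122,350), and the fingers are behind the lid's top edge. Pulling it over.

```bash
python3 -m handwheel '[[-0.005,0.002,0.015,0],[-0.025,0.002,0.02,0],[-0.042,0.002,0.018,0],[-0.06,0.002,0.013,0],[-0.08,0.001,0.012,0]]' && python3 arc.py
```

```text
clock: 18.65
eef_pos: [609.0, 7.0, 221.1]
eef_rot: [-3.133, 0.016, -0.139]
wrist_force: [2.7, -1.2, -1.0]
finger_gap: 0.3
behind hi [ 0.073 -0.    -0.09 ] lo [0.075 0.001 0.017] [609.    7.  221.1]
104 [657.  -0. 212.] [0.049, 0.001, 0.009]
95 [635.   3. 217.] [0.026, 0.0, 0.004]
85 [609.   7. 218.] [-0.0, 0.0, 0.003]
75 [583.  10. 215.] [-0.026, 0.0, 0.007]
65 [558.  14. 207.] [-0.051, 0.0, 0.015]
55 [535.  17. 195.] [-0.074, 0.001, 0.027]
45 [514.  20. 180.] [-0.095, 0.001, 0.043]
35 [497.  22. 161.] [-0.112, 0.001, 0.062]
25 [483.  24. 139.] [-0.126, 0.001, 0.084]
15 [472.  26. 115.] [-0.136, 0.001, 0.109]
8 [468.  26.  97.] [-0.141, 0.001, 0.127]
3 [466.  27.  84.] [-0.142, 0.002, 0.14]
0 [465.  27.  76.] [-0.143, 0.002, 0.147]
```

Contact force is about 3 N, so the lid is following. Continuing down the arc.

```bash
python3 -m handwheel '[[-0.026,0,0.007,0],[-0.051,0,0.015,0],[-0.074,0.001,0.027,0],[-0.095,0.001,0.043,0],[-0.112,0.001,0.062,0]]' && python3 -m handwheel '[[-0.007,0,0.011,0],[-0.014,0,0.022,0],[-0.019,0,0.034,0],[-0.024,0,0.046,0],[-0.027,0,0.056,0]]' && python3 arc.py | grep -v " [4-9][05]"
```

```text
clock: 19.27
eef_pos: [497.1, 22.3, 163.5]
eef_rot: [-3.132, 0.011, -0.139]
wrist_force: [1.7, -0.9, 0.7]
finger_gap: 0.5
clock: 19.9
eef_pos: [469.6, 26.6, 106.9]
eef_rot: [-3.132, 0.011, -0.139]
wrist_force: [1.3, -0.5, 1.0]
finger_gap: 0.4
behind hi [ 0.213 -0.001 -0.205] lo [ 0.214 -0.    -0.098] [469.6  26.6 106.9]
104 [657.  -0. 212.] [0.189, -0.0, -0.107]
95 [635.   3. 217.] [0.166, -0.0, -0.112]
85 [609.   7. 218.] [0.139, -0.0, -0.113]
75 [583.  10. 215.] [0.113, -0.0, -0.109]
65 [558.  14. 207.] [0.088, -0.0, -0.101]
55 [535.  17. 195.] [0.065, -0.0, -0.089]
45 [514.  20. 180.] [0.045, -0.0, -0.073]
35 [497.  22. 161.] [0.027, -0.0, -0.054]
25 [483.  24. 139.] [0.013, 0.0, -0.032]
15 [472.  26. 115.] [0.003, 0.0, -0.008]
8 [468.  26.  97.] [-0.002, 0.001, 0.01]
3 [466.  27.  84.] [-0.003, 0.001, 0.023]
0 [465.  27.  76.] [-0.004, 0.001, 0.031]
```

```bash
python3 -m handwheel '[[-0.002,0,0.01,0],[-0.003,0.001,0.02,0],[-0.004,0.001,0.026,0],[-0.004,0.001,0.03,0],[-0.004,0.001,0.031,0]]' && python3 -m handwheel '[[0,0,0.001,0],[0,0,0.002,0],[0,0,0.002,0]]'
```

```text
clock: 20.52
eef_pos: [465.3, 26.5, 76.5]
eef_rot: [-3.132, 0.011, -0.139]
wrist_force: [-8.0, -1.4, 16.6]
finger_gap: 0.6
clock: 20.9
eef_pos: [465.4, 26.5, 76.3]
eef_rot: [-3.132, 0.011, -0.139]
wrist_force: [-13.3, -0.3, 29.4]
finger_gap: 0.3
```

Contact came up at exactly the shut height, reaching 29 N. Lift off and look.

```bash
python3 -m handwheel '[[0,0,-0.04,0],[0,0,-0.1,0],[0,0,-0.16,0],[0,0,-0.22,0],[0,0,-0.28,0]]' && python3 -m handwheel '[[0,0,-0.04,0],[-0.03,0.05,-0.04,0],[-0.06,0.1,-0.04,0],[-0.06,0.1,-0.04,0]]' 0.45
python3 - <<'E'
from h import *
a=cams.camera("side")[:,:,::-1]; b=cams.camera("top")[:,:,::-1]
cv2.imwrite("pics/l7.png",np.hstack([cv2.resize(im[y:y+130,x:x+130],None,fx=3,fy=3,interpolation=2) for im,x,y in((a,290,200),(b,280,165))]))
E
python3 go.py '[[357,-180.3,380,0.299],[357,-180.3,302,0.299]]'
```

```text
clock: 21.52
eef_pos: [467.7, 23.6, 358.5]
eef_rot: [-3.132, 0.01, -0.139]
wrist_force: [0.6, 0.1, -0.2]
finger_gap: 0.3
clock: 22.02
eef_pos: [393.5, -69.4, 398.9]
eef_rot: [-3.133, 0.008, -0.143]
wrist_force: [0.0, 0.0, 0.4]
finger_gap: 37.3
at [394.9 -67.6 398.4] [-3.132  0.01  -0.14 ] q [-0.27 -0.11  1.55  0.01  1.71  1.45] t 22.12 gap 45.3 F [ 0.4  0.  -0.3]
[-0.022, 0.117, 0.018] -25.2 norm 0.12
[-0.021, 0.118, 0.096] -25.2 norm 0.153
```

View pics/l7.png

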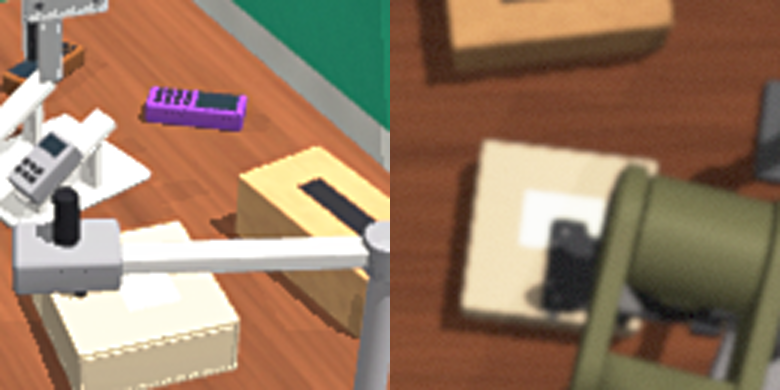

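Lid shut, label visible. Now grip the scanner peg again.

```bash
python3 -m handwheel '[[-0.006,0.03,0,-6],[-0.012,0.06,0,-12],[-0.018,0.09,0,-18],[-0.022,0.117,0,-24],[-0.022,0.117,0,-25]]' 0 && python3 go.py '[[357,-180.3,380,0.299],[357,-180.3,302,0.299]]'
```

```text
clock: 22.75
eef_pos: [357.4, -180.7, 397.1]
eef_rot: [-3.128, 0.005, 0.297]
wrist_force: [1.2, 0.0, 0.2]
finger_gap: 93.5
at [ 357.4 -180.7  397.1] [-3.128  0.005  0.297] q [-0.56 -0.11  1.55  0.    1.71  0.71] t 22.75 gap 93.5 F [1.2 0.  0.2]
[-0.0, -0.0, 0.017] -0.1 norm 0.017
[0.0, 0.001, 0.095] -0.1 norm 0.095
```

```bash
python3 -m handwheel '[[0,0,0.03,0],[0,0,0.06,0],[0,0,0.085,0],[0,0.001,0.095,0],[0,0.001,0.095,0]]' && python3 -m handwheel '[[0,0,0,0],[0,0,0,0],[0,0,0,0],[0,0,0,0],[0,0,0,0]]' 1 15 && python3 -m handwheel '[[0,0,0,0],[0,0,0,0],[0,0,0,0],[0,0,0,0],[0,0,0,0]]'
python3 - <<'E'
from h import *
from scipy.optimize import least_squares as LS
s=read_state();p=s["eef_pos"]
# arc from here to the label side, centre refit for r=285 through the two gripped peg points
A=p[:2];B=np.array([531.6,-22.2]);m=(A+B)/2;v=B-A;h=np.sqrt(285**2-(v@v)/4);n=np.array([v[1],-v[0]])/np.hypot(*v);c=m+h*n;print("post",c)
a0,a1=[np.arctan2(*(q-c)[::-1]) for q in(A,B)]
L=np.array([525.6,-22.1])-c;al=np.arctan2(L[1],L[0]);print(np.degrees([a0,a1,al]),np.hypot(*L))
for a in np.linspace(a0,al,9)[1:]:
    w=[*(c+285*np.array([np.cos(a),np.sin(a)])),p[2]];print(np.round(w,0),(intool(w)[0]/1000).round(3).tolist())
E
```

```text
clock: 23.38
eef_pos: [357.3, -180.1, 302.2]
eef_rot: [-3.128, 0.005, 0.297]
wrist_force: [0.5, -0.7, 0.2]
finger_gap: 94.0
clock: 24.0
eef_pos: [357.3, -180.1, 302.3]
eef_rot: [-3.128, 0.005, 0.297]
wrist_force: [-0.1, -1.0, -0.8]
finger_gap: 47.3
clock: 24.62
eef_pos: [357.3, -180.1, 302.3]
eef_rot: [-3.128, 0.006, 0.297]
wrist_force: [-0.0, -0.6, -1.1]
finger_gap: 23.5
post [ 618.73711676 -293.55239612]
[156.55108685 107.80294653 108.93743439] 286.9859332447516
[ 370. -154.  302.] [0.02, -0.021, 0.0]
[ 386. -129.  302.] [0.043, -0.041, 0.0]
[ 405. -105.  302.] [0.067, -0.058, 0.0]
[425. -84. 302.] [0.093, -0.072, 0.0]
[448. -65. 302.] [0.12, -0.083, 0.0]
[473. -49. 302.] [0.149, -0.092, 0.0]
[499. -35. 302.] [0.178, -0.097, 0.0]
[526. -24. 302.] [0.207, -0.1, 0.0]
```

```bash
python3 -m handwheel '[[0.01,-0.011,0,0],[0.031,-0.031,0,0],[0.055,-0.05,0,0],[0.08,-0.065,0,0],[0.106,-0.078,0,0]]' && python3 -m handwheel '[[0.028,-0.01,0,0],[0.057,-0.017,0,0],[0.085,-0.021,0,0],[0.101,-0.022,0,0],[0.101,-0.022,0,0]]' && python3 go.py '[[526,-24,302]]'
```

```text
clock: 25.25
eef_pos: [436.5, -73.7, 302.4]
eef_rot: [-3.129, 0.006, 0.297]
wrist_force: [7.0, -12.0, -4.3]
finger_gap: 23.7
clock: 25.88
eef_pos: [527.9, -22.8, 302.2]
eef_rot: [-3.131, 0.005, 0.297]
wrist_force: [2.6, -4.7, 1.6]
finger_gap: 23.5
at [527.9 -22.8 302.2] [-3.131  0.005  0.297] q [-0.12  0.2   1.44  0.01  1.51  1.16] t 25.88 gap 23.5 F [ 2.6 -4.7  1.6]
[-0.002, 0.001, 0.0] 0 norm 0.002
```

Release, rise, move aside, and check against the label.

```bash
python3 -m handwheel '[[0,0,0,0],[0,0,0,0],[0,0,0,0],[0,0,0,0],[0,0,0,0]]' 0 && python3 -m handwheel '[[0,0,-0.02,0],[0,0,-0.06,0],[0,0,-0.1,0],[0,0,-0.12,0]]' && python3 -m handwheel '[[-0.03,0.05,0,0],[-0.06,0.1,0,0],[-0.09,0.15,0,0],[-0.12,0.2,0,0],[-0.15,0.24,0,0]]'
python3 - <<'E'
from h import *
a=cams.camera("side")[:,:,::-1]; b=cams.camera("top")[:,:,::-1]
cv2.imwrite("pics/f8.png",np.hstack([cv2.resize(im[y:y+170,x:x+190],None,fx=2,fy=2,interpolation=2) for im,x,y in((a,250,190),(b,195,145))]))
cv2.imwrite("pics/f9.png",cv2.resize(b[180:290,290:450],None,fx=5,fy=5,interpolation=2))
E
```

```text
clock: 26.5
eef_pos: [527.8, -22.8, 302.2]
eef_rot: [-3.131, 0.005, 0.297]
wrist_force: [0.2, -0.3, -0.4]
finger_gap: 70.1
clock: 27.0
eef_pos: [528.8, -23.9, 424.4]
eef_rot: [-3.132, 0.003, 0.297]
wrist_force: [-0.1, 0.8, -0.5]
finger_gap: 94.1
clock: 27.62
eef_pos: [454.8, -299.3, 422.3]
eef_rot: [-3.132, 0.003, 0.296]
wrist_force: [0.4, 0.1, -0.1]
finger_gap: 94.1
```

View pics/f8.png

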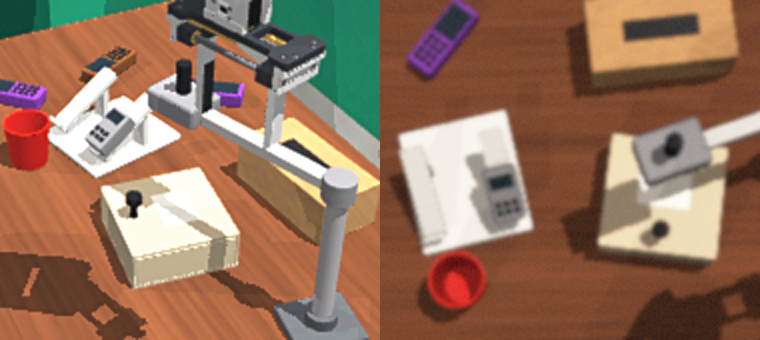

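View pics/f9.png

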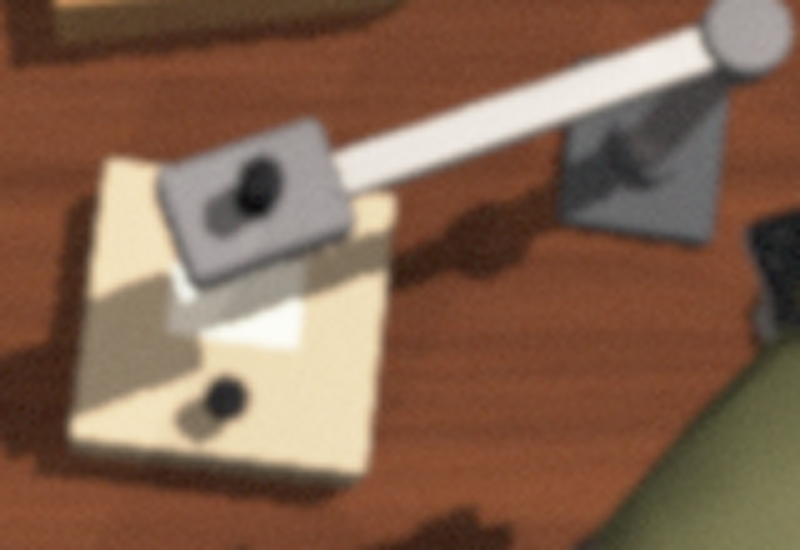

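Run:
```python
from h import *
T=lambda x,y:(290+x/5-.4,180+y/5-.4)
l=[back("top",T(*q),68) for q in((168,335),(298,350))]; d=(l[1]-l[0])[:2]; print(np.hypot(*d),"want 80")
u=np.array([-d[1],d[0]])/np.hypot(*d); L=(l[0]+l[1])[:2]/2+28*u
H=np.mean([back("top",T(*q),286)[:2] for q in((160,178),(318,118),(352,212),(200,286))],0)
print("label",L,"head",H,"off",np.hypot(*(L-H))); print("lid corners at z68",[back("top",T(*q),68).round(1)[:2] for q in((72,437),(362,475),(397,198),(105,160))])
print(read_state()["wrist_force"])
```

```text
79.93851865924627 want 80
label [525.68427785 -22.6415104 ] head [537.46574684 -21.90756413] off 11.804308057387763
lid corners at z68 [array([441.5,  80.3]), array([415.2, -94.8]), array([ 586.8, -122.8]), array([613.9,  57.3])]
[-0.19043244  0.96954813 -0.69564559]
```

```bash
python3 -c "
from cell import manip; print(manip.sign_off())"
```

```text
the job is handed in; nothing more can be done
None
```

I did the steps in the required order and handed the job in at about 28 s on the clock. The hand-in reports no verdict.

**What I did:**
- **Scanner out:** I swung the head to about 220 mm from the case centre.
- **Handset:** I took the long grey handset from the dock and lowered it into the case. It pivoted flat in a light grip until I felt floor contact at 6.5 N, and then I let go.
- **Lid:** I pushed it shut, with contact at the expected shut height and a press of 29 N.
- **Scanner back:** I swung the head back over the label, let go and moved the arm clear.

**Last checks:**
- **Handset:** the picture taken before the lid closed shows it flat and screen up in the case. I could not see it after that.
- **Lid:** the last top picture shows it shut, with its corners where they should be at 68 mm height.
- **Scanner window:** the two estimates disagree. The picture puts the window about 12 mm from the label centre, and the gripper position at release puts it about 2 mm off. Both are inside the 35 mm limit.
- **Bystanders:** the shorter handset, cup and tissue box look unmoved. I did not check the jar in the final picture, but the arm never went near it.
- **Arm:** wrist forces were about zero, so it was touching nothing.

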